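Caliper the pear-wood block

TASK

Check the length of the short pear-wood block in the bench caliper: lay it flat and lengthwise on the caliper's bed, in the middle between the open jaws, then slide the jaw with the red thumb post shut on it until the block clearly pushes the sprung brass anvil in. Let go and leave the block nipped there.

Things in the scene. Friction and masses are not known exactly. Their poses are not given: they have to be found in the camera images.
- pear_block (a point): centre (half-way up, 5 mm above its underside) of the pear-wood block: a small loose plain orange-brown wooden block 20 x 49 x 10 mm (x width, y length, z height), lying flat on the bench. A black and a white bow-frog blank of about its size lie near it, and a red thread spool.
- bed_middle (a point): point on top of the fixed bench caliper's bed, on its centre line. Grey base 64 x 225 mm with a steel strip, top 20 mm above the bench. y: from the red-posted jaw to the anvil; x across, z up. Face of the free anvil 50 mm off at +y, of the open jaw 43 to 55 mm off at -y; both 40 mm wide, 17 mm above the bed. The blue housing behind the anvil is 26 mm high.
- thumb_post (a point): centre of the red upright thumb post on the sliding jaw, 14 x 14 x 44 mm; its foot, on a dark carriage 48 mm wide, is 22 mm below this point. The jaw's face is 30 mm ahead of it, towards the anvil. Axes as bed_middle. The jaw slides along y only, 80 mm in all, with about 6 N friction, and stays where left.
- anvil (a joint): how far the sprung brass anvil is pushed in, in m: 0 free, 0.008 fully in. The spring takes 0.6 N to start and 3 N fully in; the jaw's friction holds it.

How it is judged:
By the outcome, as a careful person would: the job done as asked, in the order asked, and still so for the second after the job is handed in, with the robot touching nothing.
It also fails if it takes over 51 s, if anything falls off the work surface, if the arm or the gripper's body presses on something with over 40 N, if the wrist force passes 120 N, or if a joint passes its speed limit or range.

ROBOT

A 6-joint arm with a two-finger parallel gripper is mounted at the origin on a cart in front of the work surface, level with it; the furniture and walls round the work are solid. World frame = base frame: x ahead of the robot, y to its left, z up, the work surface at z = 0. Lengths are in m, angles in degrees, forces in N, time in s.
With the tool pointing down it reaches from about 0.4 to 0.825 m from the base axis. Payload 7 kg.
Tool frame: the origin (TCP) lies at the very end of the fingers, on their centre line; the grasp point (between the pads) lies 19 mm behind it; z points along the fingers, y is the line along which they close (so a half turn about z gives the same grasp; the last joint's range is limited). The gripper opens to 88 mm and grips with 3 to 60 N. Pads are 19 mm wide; open, the fingers measure 130 mm over their backs; the gripper's body (78 mm by 193 mm) begins 47 mm behind the grasp point.
Start: joints at [79.933, 20.546, 0.682, 0, -70.136, -16.507], TCP at [0.302, 0.604, 0.227] pointing down, gripper open.
Joint ranges: [-176.03, 176.03], [-82.01, 121.73], [-58.28, 71.71], [-173.87, 95.51], [-174.79, -0.11], [-173.66, 173.66]. Speed limits (degrees/s): [136.94, 136.94, 172.46, 180, 180, 180].

INTERFACE

Orientations are given as [roll, pitch, yaw] about the fixed x, y, z axes, in that order (R = Rz(yaw) Ry(pitch) Rx(roll)).
In Python, from plant import r gives the robot as it stands. The module is installed in compiled form; this text tells all that it offers.
- The arm moves only by the tool jog_arm, never from a script. Its arguments are lists of equal length, an entry for each row: "travel": the shift along the tool's x, y, z each as a share of 50 cm, from -1 to 1, a list of three; "dr": the turn, a rotation vector about the tool's x, y, z each as a share of 360 degrees, from -1 to 1, a list of three; "claw": the opening, from 0 (shut) to 1 (fully open). A call has exactly 10 rows; each row is the pose to reach, as a shift and turn from the pose commanded when the call began, along the tool's axes at that moment, turning the shorter way round; what a row does not reach only later rows make up. A row lasts 1/8 s, in which the tool goes at most 62.5 mm and 10.7 degrees, less where a joint would pass 70% of its speed; a pose out of reach is approached as far as the arm can. A call with a number of a shift or a turn outside -1 to 1 is refused whole. A call with a gripper value outside its range is refused whole. The fingers move at their own pace and stop on an object; "newtons" is the grip in N (left out, the last holds). Time passes only in rows, so rows that repeat a pose let the fingers close, or fill a call up. It gives the time, the measured TCP pose, the force, the opening and the grip force at its end, in the units of the state.
- r.get_state(): the state, without advancing time (a new reading comes with each control period).
- r.capture(name): name is "side" or "top" or "wrist"; returns a dict with "pixels" (420x560x3 uint8, red, green, blue), "range_z" (420x560 float32, m along the optical axis (not along the pixel's ray), 0 where there is no reading), "fx", "fy", "cx", "cy" (pixels), "dist_coeffs" ([k1, k2, p1, p2, k3] as OpenCV has them; the pictures are not rectified), "position" and "attitude" of the camera in the world; the wrist camera has in their place "hand_eye" (4x4, takes a point from camera to tool coordinates, whose origin is the TCP and whose axes are the flange's). Camera axes: x right, y up, looking along -z (the intrinsics and any distortion apply to the point x, -y, -z); pixel columns grow to the right and rows downward; lengths in m; the calibration is good to about 2 mm. A picture is of the moment at which its call begins: read the wrist's pose just before it.
- r.close_job(): hands the job in; it is judged then, once.
Trained networks look in the newest picture that a camera, given by its name, has taken for a name from the list of things; names that differ only in an ending like _2 or _b are one class to them, and where a whole thing is asked for, a point or a joint stands for the part that bears it (a point fixed in the world has none). Each returns a list of dicts, best first, with "conf" (0 to 1); they miss things now and then, are a little off and sometimes report something else, mostly with a low value. They report only what shows in the picture. A call takes as long as a camera call.
- r.boxes_of(name, camera): "extent" ([left, top, right, bottom] in pixels, round what is visible of it).
- r.regions_of(name, camera): "pixels" (420x560 bool, what is visible of it) and "extent" ([left, top, right, bottom] in pixels, round what is visible of it).
- r.tip_of(name, camera): "at" ([column, row] in pixels: a listed point, or the origin of a listed thing).
The state is a dict: "time_s": time; "joints": joint angles; "qd": joint speeds; "joint_torque": joint torques, N m; "tcp_pos": TCP position; "eef_rot": TCP orientation; "contact_force": force on the tool from outside, world axes, zero at the start; "moment": the same for the moment, N m; "gripper_width": finger opening in m; "gripper_force": force on a finger pad.
Only numpy, scipy, OpenCV 4.12 (cv2) and the standard library are available. Lean on these libraries where they do the work, as an engineer would, in place of code of your own. Each camera call takes 0.05 s, during which the arm holds its last target. There are 200 camera calls.

## Working session

There is one attempt and no reset: what is moved stays moved. The work goes in short steps, Python scripts to look and compute and a tool call to move; the robot and the scene stay as the last step left them, time stands still between calls to the robot, and variables do not carry over. Pictures are saved under pics/ and viewed, at most 10 in all, crops included, and the job is handed in when it is done.

Besides the shell and the picture viewer there is one more tool, called after "Emit:" as name(argument=value, ...) on one line, values as JSON. jog_arm: Moves the arm, as the interface text tells. Its arguments: {"type":"object","properties":{"travel":{"type":"array"},"dr":{"type":"array"},"claw":{"type":"array"},"newtons":{"type":"number"}},"required":["travel","dr","claw"]}

```bash
mkdir -p pics; cat > h.py <<'E'
import numpy as np, cv2
from scipy.spatial.transform import Rotation as R
from plant import r
def tool():
    s=r.get_state(); T=np.eye(4); T[:3,:3]=R.from_euler('xyz',s['eef_rot'],degrees=True).as_matrix(); T[:3,3]=s['tcp_pos']; return T
def shot(n):
    T=tool(); c=r.capture(n)
    if n=='wrist': c['T']=T@np.array(c['hand_eye'])
    else:
        M=np.eye(4); a=np.array(c['attitude'],float)
        M[:3,:3]=a if a.shape==(3,3) else (R.from_euler('xyz',a,degrees=True).as_matrix() if a.size==3 else R.from_quat(a).as_matrix())
        M[:3,3]=c['position']; c['T']=M
    return c
def rays(c,uv):
    K=np.array([[c['fx'],0,c['cx']],[0,c['fy'],c['cy']],[0,0,1]])
    p=cv2.undistortPoints(np.array(uv,float).reshape(-1,1,2),K,np.array(c['dist_coeffs'],float)).reshape(-1,2)
    return np.c_[p[:,0],-p[:,1],-np.ones(len(p))]
def onz(c,uv,z):
    d=rays(c,uv)@c['T'][:3,:3].T; o=c['T'][:3,3]; return o+d*((z-o[2])/d[:,2])[:,None]
def depth(c,uv):
    uv=np.array(uv).reshape(-1,2); z=c['range_z'][uv[:,1].round().astype(int),uv[:,0].round().astype(int)]
    return (rays(c,uv)*z[:,None])@c['T'][:3,:3].T+c['T'][:3,3]
def save(c,n): cv2.imwrite('pics/'+n,c['pixels'][:,:,::-1])
E
cat > a.py <<'E'
from h import *
np.set_printoptions(precision=4,suppress=True)
for n in ['top','side','wrist']:
    c=shot(n); save(c,n+'1.png')
    if n!='wrist': print(n,c['attitude'],c['position'])
    else: print(c['hand_eye'])
    for t in ['pear_block','bed_middle','thumb_post','anvil']:
        for d in r.tip_of(t,n)[:2]:
            print(n,t,round(d['conf'],2),np.round(d['at'],1),depth(c,d['at'])[0])
    for t in ['pear_block']:
        for d in r.regions_of(t,n)[:2]:
            v,u=np.nonzero(d['pixels']); P=depth(c,np.c_[u,v]); P=P[c['range_z'][v,u]>0]
            rect=cv2.minAreaRect(P[:,:2].astype(np.float32)); print('reg',round(d['conf'],2),d['extent'],rect,np.median(P[:,2]),cv2.boxPoints(rect).tolist())
E
python3 a.py
```

```text
top [  9.5656   1.4174 -90.1589] [0.3983 0.0237 0.9085]
top pear_block 0.69 [371.5 254. ] [ 0.4662 -0.1305  0.0075]
top bed_middle 0.85 [213.1 204.5] [0.5666 0.1868 0.0201]
top thumb_post 0.61 [255.  195.6] [0.5722 0.097  0.0775]Traceback (most recent call last):
  File "a.py", line 8, in <module>
    for d in r.tip_of(t,n)[:2]:
             ~~~~~~~~^^^^^
ValueError: it knows: bed_middle, pear_block, thumb_post
```

```bash
sed -i "s/,'anvil'\]/]/" a.py; python3 a.py; python3 -c "
import cv2,numpy as np
a,b=[cv2.imread('pics/%s1.png'%n) for n in ['top','side']]
cv2.imwrite('pics/m1.png',cv2.resize(np.vstack([a,b]),(800,600)) if 0 else np.hstack([cv2.resize(a,(400,300)),cv2.resize(b,(400,300))]))"
```

```text
top [  9.5656   1.4174 -90.1589] [0.3983 0.0237 0.9085]
top pear_block 0.57 [372.  251.2] [ 0.4717 -0.1316  0.008 ]
top thumb_post 0.63 [255.2 196.1] [0.5718 0.0969 0.0748]
reg 0.56 [363.5, 240.8, 389.4, 256.2] ((0.47734498977661133, -0.13447217643260956), (0.021433211863040924, 0.04699035733938217), 26.3349609375) 0.00889360710781395 [[0.4573177099227905, -0.11816950142383575], [0.478163480758667, -0.16028301417827606], [0.49737226963043213, -0.15077485144138336], [0.47652649879455566, -0.10866133868694305]]
side [ 69.9982   0.6087 -11.344 ] [ 0.3588 -0.7405  0.3751]
side pear_block 0.86 [276.6 293.3] [ 0.4748 -0.1378  0.0093]
side bed_middle 0.58 [289.8 215.2] [0.5694 0.1795 0.0201]
side thumb_post 0.83 [304.1 208.5] [0.5813 0.0957 0.065 ]
[[-0.0002  0.9602  0.2795  0.0772]
 [ 1.      0.0005 -0.001   0.0003]
 [-0.0011  0.2795 -0.9602 -0.1579]
 [ 0.      0.      0.      1.    ]]
```

View pics/top1.png

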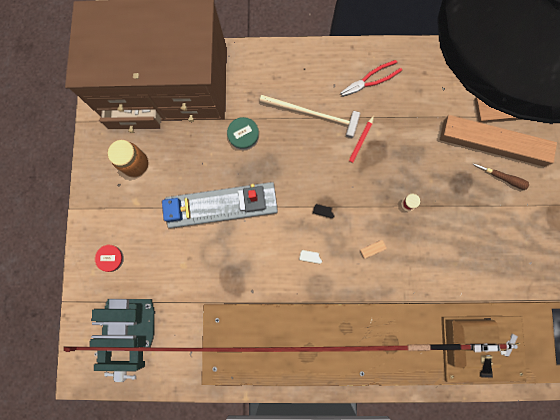

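View pics/side1.png

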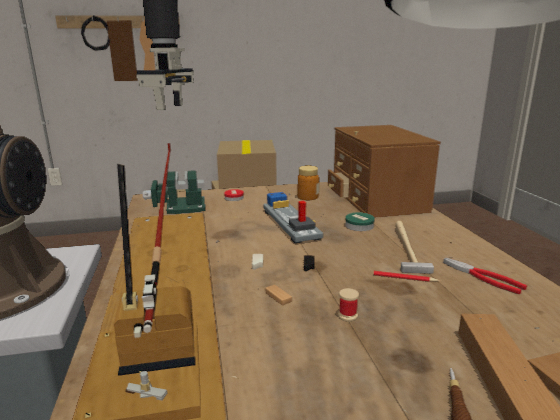

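The top view shows the pear block at (373,249), and the caliper with its blue housing at (172,209) and red post at (253,195). The black (323,211) and white (311,257) blanks and the spool are clear of the block. The side view agrees. I'll hover over the caliper first for a closer look.

```bash
cat >> h.py <<'E'
def go(p,ax):  # ax = world angle (deg) of tool x (or its opposite, the nearer), tool down
    T=tool(); cur=T[:3,:3]; best=None
    for a in (ax,ax+180):
        x=np.array([np.cos(np.radians(a)),np.sin(np.radians(a)),0]); z=np.array([0,0,-1.]); Rt=np.c_[x,np.cross(z,x),z]
        v=R.from_matrix(cur.T@Rt).as_rotvec(degrees=True)
        if best is None or np.linalg.norm(v)<np.linalg.norm(best): best=v
    print('pos',T[:3,3],'toolx ang',np.degrees(np.arctan2(cur[1,0],cur[0,0])),'travel',np.round(cur.T@(np.array(p)-T[:3,3])/.5,4),'dr',np.round(best/360,4))
E
python3 -c "
from h import *
s=r.get_state();print(s['time_s'],s['eef_rot'])
go([.57,.165,.2],97)"
```

```text
0.95 [-1.79998272e+02  1.19234616e-03 -2.65750123e+01]
pos [0.30197467 0.60366229 0.22656841] toolx ang -26.575012349087594 travel [0.8719 0.5448 0.0531] dr [-0.      0.      0.1567]
```

Emit:
jog_arm(travel=[[0.087,0.054,0.005],[0.18,0.11,0.01],[0.29,0.18,0.02],[0.4,0.25,0.025],[0.51,0.32,0.03],[0.62,0.39,0.035],[0.72,0.45,0.04],[0.81,0.505,0.05],[0.872,0.545,0.053],[0.872,0.545,0.053]], dr=[[0,0,0.02],[0,0,0.04],[0,0,0.06],[0,0,0.08],[0,0,0.1],[0,0,0.12],[0,0,0.14],[0,0,0.157],[0,0,0.157],[0,0,0.157]], claw=[1,1,1,1,1,1,1,1,1,1])

```text
time_s: 2.2
tcp_pos: [0.5709, 0.1625, 0.1997]
eef_rot: [180.0, -0.0, -83.3]
contact_force: [0.1, 1.5, -0.7]
gripper_width: 0.0874
gripper_force: 0.0
```

```bash
cat > b.py <<'E'
from h import *
np.set_printoptions(precision=4,suppress=True)
s=r.get_state();print(s['time_s'],s['tcp_pos'],s['eef_rot'],s['joints'],s['contact_force'],np.abs(s['qd']).max())
c=shot('wrist'); save(c,'w1.png')
for t in ['bed_middle','thumb_post']:
    for d in r.tip_of(t,'wrist')[:1]: print(t,round(d['conf'],2),np.round(d['at'],1),depth(c,d['at'])[0])
for d in r.regions_of('bed_middle' if 0 else 'thumb_post','wrist')[:1]:
    v,u=np.nonzero(d['pixels']); P=depth(c,np.c_[u,v]); print('post/jaw',d['extent'],P.min(0),P.max(0),np.median(P,0))
v,u=np.mgrid[0:420:2,0:560:2]; P=depth(c,np.c_[u.ravel(),v.ravel()]); np.save('P.npy',P)
col=c['pixels'][v.ravel(),u.ravel()].astype(int)
ok=(P[:,2]>.012)&(P[:,2]<.15)&(np.hypot(P[:,0]-.57,P[:,1]-.17)<.16)
rc=cv2.minAreaRect(P[ok,:2].astype(np.float32)); print('caliper',rc)
for nm,m in [('red',(col[:,0]>120)&(col[:,1]<70)&(col[:,2]<70)),('blue',(col[:,2]>110)&(col[:,0]<70)),('brass',(col[:,0]>130)&(col[:,1]>100)&(col[:,2]<80))]:
    m=m&ok
    if m.sum()>5: print(nm,m.sum(),P[m].min(0),P[m].max(0),np.median(P[m],0))
E
python3 b.py
```

```text
2.2 [0.5709 0.1625 0.1997] [179.9736  -0.0237 -83.2989] [ 34.7482  14.0413 -12.1598   0.0095 -63.8334 -28.0513] [ 0.1332  1.514  -0.6644] 2.7349558443209423
bed_middle 0.95 [285.5 206.7] [0.5648 0.1837 0.0193]
thumb_post 0.63 [280.7 142.7] [0.5792 0.1072 0.0779]
post/jaw [254.5, 119.9, 303.5, 161.2] [0.5508 0.08   0.019 ] [0.6079 0.1342 0.3576] [0.5783 0.105  0.0354]
caliper ((0.63150954246521, 0.17411111295223236), (0.18701651692390442, 0.2114340364933014), 8.237957954406738)
red 7 [0.5725 0.0955 0.0764] [0.5829 0.1076 0.0811] [0.5776 0.0962 0.0774]
blue 53 [0.5377 0.2477 0.0414] [0.5771 0.2563 0.0469] [0.5564 0.2519 0.0447]
brass 33 [0.542  0.2309 0.0279] [0.5768 0.2474 0.0372] [0.5583 0.2337 0.0341]
```

View pics/w1.png

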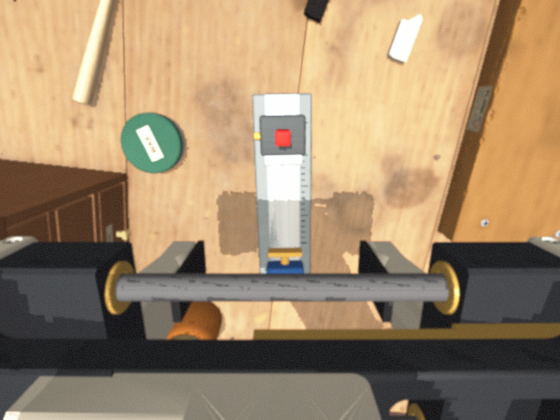

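The wrist view shows the red post at (283,138), bed_middle near (285,207) and the brass anvil at (285,254). The caliper axis runs at about 97.4° and the jaws are open. Next I go to the block.

```bash
python3 -c "
from h import *
go([.477,-.134,.12],116.3)"
```

```text
pos [0.56976669 0.16558485 0.20020878] toolx ang -83.05120558978204 travel [0.5724 0.2567 0.1603] dr [-0.      0.     -0.0538]
```

Emit:
jog_arm(travel=[[0.06,0.03,0],[0.15,0.07,0.02],[0.25,0.11,0.05],[0.35,0.16,0.08],[0.44,0.2,0.11],[0.52,0.235,0.14],[0.572,0.257,0.16],[0.572,0.257,0.16],[0.572,0.257,0.16],[0.572,0.257,0.16]], dr=[[0,0,-0.01],[0,0,-0.02],[0,0,-0.03],[0,0,-0.04],[0,0,-0.054],[0,0,-0.054],[0,0,-0.054],[0,0,-0.054],[0,0,-0.054],[0,0,-0.054]], claw=[0.8,0.7,0.6,0.6,0.6,0.6,0.6,0.6,0.6,0.6])

```text
time_s: 3.65
tcp_pos: [0.4776, -0.1335, 0.1205]
eef_rot: [-179.9, -0.0, -63.6]
contact_force: [0.0, 0.5, 0.0]
gripper_width: 0.0528
gripper_force: 0.0
```

```bash
cat > c.py <<'E'
from h import *
np.set_printoptions(precision=4,suppress=True)
c=shot('wrist'); save(c,'w2.png')
for d in r.tip_of('pear_block','wrist')[:1]: print(round(d['conf'],2),d['at'],onz(c,d['at'],.005))
for d in r.regions_of('pear_block','wrist')[:2]:
    v,u=np.nonzero(d['pixels']); P=depth(c,np.c_[u,v]); print('z',np.median(P[:,2]))
    rc=cv2.minAreaRect(np.c_[u,v].astype(np.float32)); w=onz(c,cv2.boxPoints(rc),.01)
    e=w[1]-w[0],w[2]-w[1]; L=max(e,key=np.linalg.norm)
    print(round(d['conf'],2),d['extent'],'ctr',w.mean(0),[np.linalg.norm(x) for x in e],np.degrees(np.arctan2(L[1],L[0])))
    a=np.degrees(np.arctan2(L[1],L[0])); go(list(w.mean(0)[:2])+[.003],a)
E
python3 c.py
```

```text
0.8 [285.1, 200.1] [[ 0.4769 -0.1381  0.005 ]]
z 0.009679251516867271
0.73 [271.9, 174.4, 294.1, 229.4] ctr [ 0.4786 -0.1359  0.01  ] [np.float64(0.050381216713027185), np.float64(0.019462210169540303)] -67.15864593884612
pos [ 0.4772 -0.1338  0.1203] toolx ang -63.58562661284717 travel [ 0.0048 -0.0005  0.2346] dr [-0.0001 -0.      0.0099]
```

View pics/w2.png

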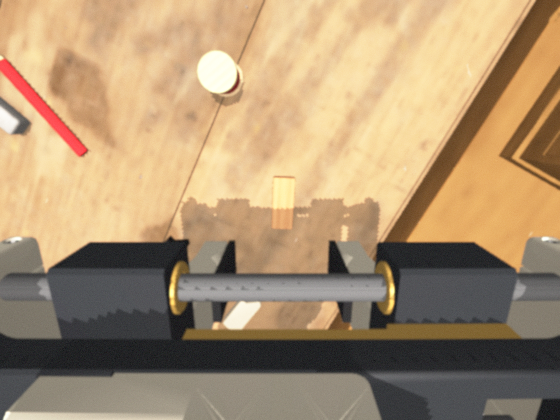

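The block shows at (284,202), lengthwise with the tool and clear of the fingers. I'll descend and grip.

Emit:
jog_arm(travel=[[0.005,0,0.08],[0.005,0,0.16],[0.005,0,0.21],[0.005,0,0.234],[0.005,0,0.234],[0.005,0,0.234],[0.005,0,0.234],[0.005,0,0.234],[0.005,0,0.234],[0.005,0,0.234]], dr=[[0,0,0.006],[0,0,0.006],[0,0,0.006],[0,0,0.006],[0,0,0.006],[0,0,0.006],[0,0,0.006],[0,0,0.006],[0,0,0.006],[0,0,0.006]], claw=[0.6,0.6,0.6,0.6,0.6,0.3,0,0,0,0], newtons=15)

```text
time_s: 5.05
tcp_pos: [0.4781, -0.1367, 0.0034]
eef_rot: [-180.0, -0.0, -65.8]
contact_force: [-1.1, 0.9, 5.6]
gripper_width: 0.0202
gripper_force: 15.0
```

```bash
python3 -c "
from h import *
s=r.get_state();print(s['tcp_pos'],s['gripper_width'],s['gripper_force'],s['contact_force'])
p=s['tcp_pos']
go([p[0],p[1],.12],115)
go([.5655,.183,.12],97.4)"
```

```text
[ 0.4781416  -0.13674359  0.00344384] 0.02019673114407125 14.988913089036942 [-1.08284901  0.88266004  5.60892325]
pos [ 0.4781416  -0.13674359  0.00344384] toolx ang -65.80969922352867 travel [ 1.000e-04 -1.000e-04 -2.331e-01] dr [-0.0001 -0.     -0.0022]
pos [ 0.4781416  -0.13674359  0.00344384] toolx ang -65.80969922352867 travel [-0.5117 -0.4215 -0.233 ] dr [-0.0001 -0.      0.0466]
```

Emit:
jog_arm(travel=[[0,0,-0.08],[0,0,-0.19],[-0.06,-0.05,-0.25],[-0.14,-0.115,-0.25],[-0.22,-0.18,-0.25],[-0.3,-0.247,-0.25],[-0.38,-0.313,-0.25],[-0.46,-0.379,-0.25],[-0.512,-0.4215,-0.25],[-0.512,-0.4215,-0.25]], dr=[[0,0,0],[0,0,0],[0,0,0.01],[0,0,0.02],[0,0,0.03],[0,0,0.04],[0,0,0.0466],[0,0,0.0466],[0,0,0.0466],[0,0,0.0466]], claw=[0,0,0,0,0,0,0,0,0,0])

```text
time_s: 6.3
tcp_pos: [0.5656, 0.1852, 0.1274]
eef_rot: [180.0, -0.0, -82.5]
contact_force: [-0.5, -1.1, -0.4]
gripper_width: 0.0196
gripper_force: 15.0
```

```bash
cat > d.py <<'E'
from h import *
np.set_printoptions(precision=4,suppress=True)
s=r.get_state();print(s['time_s'],s['tcp_pos'],s['gripper_width'],s['contact_force'])
for n in ['wrist','top','side']:
    c=shot(n); 
    if n=='wrist': save(c,'w3.png')
    for t,z in [('bed_middle',.02),('thumb_post',.065),('pear_block',.13)]:
        for d in r.tip_of(t,n)[:1]: print(n,t,round(d['conf'],2),np.round(d['at'],1),onz(c,d['at'],z)[0],depth(c,d['at'])[0])
    v,u=np.mgrid[0:420,0:560]; P=depth(c,np.c_[u.ravel(),v.ravel()]); col=c['pixels'].reshape(-1,3).astype(int)
    ok=(P[:,2]>.012)&(P[:,2]<.1)&(np.hypot(P[:,0]-.57,P[:,1]-.17)<.13)
    for nm,m in [('red',(col[:,0]>120)&(col[:,1]<70)&(col[:,2]<70)),('blue',(col[:,2]>110)&(col[:,0]<70)),('brass',(col[:,0]>130)&(col[:,1]>100)&(col[:,2]<80))]:
        m=m&ok
        if m.sum()>5: print(n,nm,m.sum(),P[m].min(0),P[m].max(0),P[m].mean(0))
go([.5655,.183,.024],97.4)
E
python3 d.py
```

```text
6.3 [0.5656 0.1852 0.1274] 0.019604080669825583 [-0.5034 -1.0861 -0.414 ]
wrist bed_middle 0.91 [281.2 203.7] [0.5673 0.1831 0.02  ] [0.5672 0.1833 0.0193]
wrist thumb_post 0.89 [279.7 110.3] [0.5788 0.1038 0.065 ] [0.5787 0.1042 0.0793]
wrist pear_block 0.93 [281.6 260.1] [0.5667 0.1853 0.13  ] [0.567  0.1836 0.1334]
wrist red 37 [0.5714 0.1031 0.077 ] [0.5818 0.1099 0.0797] [0.5754 0.1082 0.078 ]
wrist blue 316 [0.5346 0.2663 0.0439] [0.5743 0.282  0.0471] [0.5549 0.2752 0.0456]
top bed_middle 0.57 [214.6 207. ] [0.5615 0.1836 0.02  ] [0.5256 0.1484 0.2155]
top thumb_post 0.8 [252.8 194.4] [0.5772 0.1024 0.065 ] [0.5745 0.1012 0.0779]
top red 9 [0.5695 0.097  0.0763] [0.5775 0.1084 0.0782] [0.5718 0.1012 0.0773]
top blue 195 [0.5317 0.251  0.0398] [0.5744 0.2842 0.051 ] [0.5514 0.2715 0.0444]
side bed_middle 0.57 [290.3 217.8] [0.5668 0.163  0.02  ] [0.5565 0.1181 0.0377]
side thumb_post 0.93 [303.2 211.6] [0.5746 0.0776 0.065 ] [0.5796 0.0964 0.0579]
side pear_block 0.52 [287.3 213.4] [ 0.5021 -0.0963  0.13  ] [0.5669 0.1947 0.0193]
side red 121 [0.5702 0.0929 0.0367] [0.5844 0.1051 0.0799] [0.5779 0.0972 0.0601]
side blue 31 [0.5386 0.2478 0.0435] [0.5747 0.2723 0.0471] [0.5559 0.2538 0.0454]
side brass 91 [0.5421 0.1029 0.0219] [0.6057 0.2419 0.0384] [0.5601 0.2328 0.0306]
pos [0.5653 0.1829 0.1282] toolx ang -82.61464511477436 travel [-0.0002 -0.0003  0.2084] dr [-0.  0. -0.]
```

View pics/w3.png

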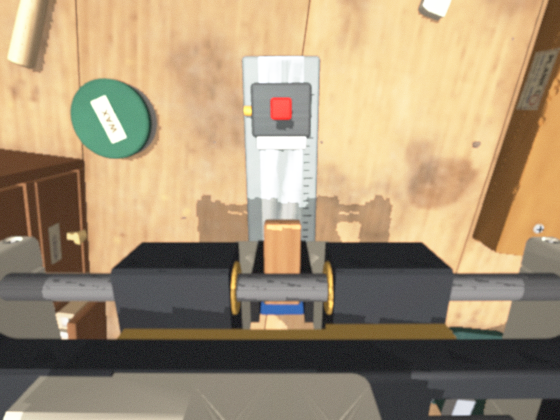

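The wrist view shows the block held at (281,262), square to the caliper and over the bed, with the post at (281,110). Lower it now.

Emit:
jog_arm(travel=[[0,-0.003,0.05],[0,-0.003,0.12],[0,-0.003,0.17],[0,-0.003,0.19],[0,-0.003,0.2],[0,-0.003,0.204],[0,-0.003,0.207],[0,-0.003,0.209],[0,-0.003,0.209],[0,-0.003,0.209]], dr=[[0,0,0],[0,0,0],[0,0,0],[0,0,0],[0,0,0],[0,0,0],[0,0,0],[0,0,0],[0,0,0],[0,0,0]], claw=[0,0,0,0,0,0,0,0,0,0])

```text
time_s: 8.15
tcp_pos: [0.5669, 0.1834, 0.0238]
eef_rot: [-180.0, 0.0, -82.6]
contact_force: [-0.2, 0.2, 0.1]
gripper_width: 0.0197
gripper_force: 15.0
```

Emit:
jog_arm(travel=[[0,0,0.002],[0,0,0.002],[0,0,0.002],[0,0,0.002],[0,0,0.002],[0,0,0.002],[0,0,-0.04],[0,0,-0.12],[0,0,-0.2],[0,0,-0.2]], dr=[[0,0,0],[0,0,0],[0,0,0],[0,0,0],[0,0,0],[0,0,0],[0,0,0],[0,0,0],[0,0,0],[0,0,0]], claw=[0,0,0.25,0.35,0.4,0.4,0.4,0.4,0.4,0.4])

```text
time_s: 9.4
tcp_pos: [0.5687, 0.1845, 0.1272]
eef_rot: [-179.7, 0.1, -82.6]
contact_force: [-0.2, -0.6, -0.6]
gripper_width: 0.035
gripper_force: 0.0
```

```bash
cat > e.py <<'E'
from h import *
import sys
np.set_printoptions(precision=4,suppress=True)
c=shot('wrist'); save(c,sys.argv[1])
for t,z in [('bed_middle',.02),('thumb_post',.065),('pear_block',.025)]:
    for d in r.tip_of(t,'wrist')[:1]: print(t,round(d['conf'],2),np.round(d['at'],1),onz(c,d['at'],z)[0])
for d in r.regions_of('pear_block','wrist')[:1]:
    v,u=np.nonzero(d['pixels']); P=depth(c,np.c_[u,v]); print('z',np.median(P[:,2]))
    rc=cv2.minAreaRect(np.c_[u,v].astype(np.float32)); w=onz(c,cv2.boxPoints(rc),.03)
    print(d['extent'],w.mean(0),w)
# push pose: closed fingers behind post, face 9.5 + 7 + 8 clearance
a=np.radians(97.4); y=np.array([np.cos(a),np.sin(a)]); p=np.array([.577,.101])-.030*y
go([*p,.12],97.4); go([*p,.058],97.4)
E
python3 e.py w4.png
```

```text
bed_middle 0.62 [284.1 204.9] [0.5683 0.1834 0.02  ]
thumb_post 0.85 [283.7 115.8] [0.5789 0.1065 0.065 ]
pear_block 0.91 [284.1 207.2] [0.5682 0.1841 0.025 ]
z 0.02961556196531856
[274.0, 180.5, 297.5, 233.6] [0.5674 0.1839 0.03  ] [[0.574  0.2099 0.03  ]
 [0.5801 0.1605 0.03  ]
 [0.5614 0.1581 0.03  ]
 [0.5543 0.2073 0.03  ]]
pos [0.5661 0.1829 0.1223] toolx ang -82.60166336892999 travel [ 0.2253 -0.0005  0.0048] dr [ 0.0003 -0.0001 -0.    ]
pos [0.5661 0.1829 0.1223] toolx ang -82.60166336892999 travel [ 0.2252 -0.0008  0.1288] dr [ 0.0003 -0.0001 -0.    ]
```

View pics/w4.png

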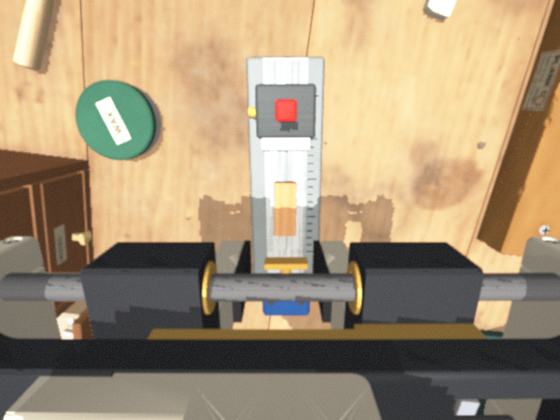

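The wrist view shows the block flat in the middle at (285,208), between the jaw face (285,145) and the anvil (285,265). Next I move the closed fingers in behind the post.

Emit:
jog_arm(travel=[[0.06,0,0],[0.14,0,0],[0.2,0,0],[0.225,0,0],[0.225,0,0],[0.225,0,0.04],[0.225,0,0.09],[0.225,0,0.13],[0.225,0,0.15],[0.225,0,0.15]], dr=[[0,0,0],[0,0,0],[0,0,0],[0,0,0],[0,0,0],[0,0,0],[0,0,0],[0,0,0],[0,0,0],[0,0,0]], claw=[0,0,0,0,0,0,0,0,0,0])

```text
time_s: 10.9
tcp_pos: [0.581, 0.0723, 0.048]
eef_rot: [179.9, -0.0, -82.5]
contact_force: [0.1, 0.5, 0.1]
gripper_width: 0.0003
gripper_force: 0.0
```

```bash
python3 -c "
from h import *
s=r.get_state();print(s['tcp_pos'],s['gripper_width'],s['contact_force'])
go([.577,.101,.047],97.4)"
```

```text
[0.58098674 0.0722745  0.04797815] 0.00032147913621129035 [0.12226452 0.50040006 0.07472852]
pos [0.58098674 0.0722745  0.04797815] toolx ang -82.545363494011 travel [-0.058   0.0004  0.0019] dr [ 0.0002 -0.0001  0.0002]
```

Emit:
jog_arm(travel=[[-0.01,0,0],[-0.02,0,0],[-0.03,0,0],[-0.04,0,0],[-0.05,0,0],[-0.06,0,0],[-0.07,0,0],[-0.08,0,0],[-0.09,0,0],[-0.1,0,0]], dr=[[0,0,0],[0,0,0],[0,0,0],[0,0,0],[0,0,0],[0,0,0],[0,0,0],[0,0,0],[0,0,0],[0,0,0]], claw=[0,0,0,0,0,0,0,0,0,0])

```text
time_s: 12.15
tcp_pos: [0.5751, 0.1206, 0.0492]
eef_rot: [-180.0, -0.1, -82.6]
contact_force: [1.8, -6.0, 2.6]
gripper_width: 0.0007
gripper_force: 3.4
```

```bash
cat > f.py <<'E'
from h import *
import sys
np.set_printoptions(precision=4,suppress=True)
s=r.get_state();print(s['time_s'],s['tcp_pos'],s['contact_force'],s['eef_rot'])
a=np.radians(97.4); ex=np.array([np.sin(a),-np.cos(a)]); ey=np.array([np.cos(a),np.sin(a)]); o=np.array([.567,.1835])
for n in sys.argv[1:]:
    c=shot(n); save(c,n+'_%d.png'%(s['time_s']*10))
    for t in ['thumb_post','pear_block']:
        for d in r.regions_of(t,n)[:1]:
            v,u=np.nonzero(d['pixels']); P=depth(c,np.c_[u,v]); P=P[(P[:,2]>.012)&(P[:,2]<.1)]; q=(P[:,:2]-o)
            q=np.c_[q@ex,q@ey,P[:,2]]; print(n,t,round(d['conf'],2),np.round(d['extent']),'loc 5/50/95%\n',np.percentile(q,[3,50,97],axis=0))
E
python3 f.py wrist side
```

```text
12.15 [0.5751 0.1206 0.0492] [ 1.8199 -6.0225  2.6131] [-179.99     -0.0727  -82.5855]
wrist thumb_post 0.66 [245. 240. 317. 323.] loc 5/50/95%
 [[-0.0193 -0.0746  0.0199]
 [ 0.0014 -0.0675  0.0311]
 [ 0.0221 -0.0414  0.0949]]
wrist pear_block 0.4 [274. 326. 289. 331.] loc 5/50/95%
 [[-0.0027 -0.0028  0.0287]
 [ 0.0018 -0.0014  0.0297]
 [ 0.0063  0.0003  0.0305]]
side thumb_post 0.7 [285. 210. 308. 225.] loc 5/50/95%
 [[-0.0232 -0.0697  0.0221]
 [-0.0054 -0.0605  0.0347]
 [ 0.0211 -0.0218  0.0494]]
side pear_block 0.53 [280. 205. 289. 210.] loc 5/50/95%
 [[-0.009   0.0042  0.0242]
 [-0.0013  0.0178  0.0303]
 [ 0.0092  0.0312  0.0312]]
```

Emit:
jog_arm(travel=[[-0.003,0,0],[-0.006,0,0],[-0.009,0,0],[-0.012,0,0],[-0.015,0,0],[-0.018,0,0],[-0.021,0,0],[-0.024,0,0],[-0.027,0,0],[-0.03,0,0]], dr=[[0,0,0],[0,0,0],[0,0,0],[0,0,0],[0,0,0],[0,0,0],[0,0,0],[0,0,0],[0,0,0],[0,0,0]], claw=[0,0,0,0,0,0,0,0,0,0])

```text
time_s: 13.7
tcp_pos: [0.573, 0.1357, 0.0489]
eef_rot: [180.0, -0.0, -82.6]
contact_force: [-0.2, -7.2, 4.9]
gripper_width: 0.0004
gripper_force: 3.2
```

```bash
python3 f.py side top
```

```text
13.7 [0.573  0.1357 0.0489] [-0.2025 -7.1841  4.9426] [179.9975  -0.0379 -82.5911]
side thumb_post 0.64 [283. 208. 306. 220.] loc 5/50/95%
 [[-0.0235 -0.0538  0.0248]
 [-0.006  -0.0446  0.0348]
 [ 0.0215 -0.0087  0.0387]]
top thumb_post 0.61 [227. 210. 240. 216.] loc 5/50/95%
 [[-0.0256 -0.0452  0.0296]
 [-0.0241 -0.0343  0.0337]
 [-0.0231 -0.0223  0.0357]]
top pear_block 0.62 [188. 204. 214. 213.] loc 5/50/95%
 [[-0.0116  0.0092  0.0227]
 [-0.0025  0.0284  0.0283]
 [ 0.0072  0.0476  0.0317]]
```

```bash
python3 -c "
import cv2,glob
a=cv2.imread(sorted(glob.glob('pics/side_1*.png'))[-1])[185:245,250:340]; b=cv2.imread(sorted(glob.glob('pics/top_1*.png'))[-1])[175:235,150:290]
import numpy as np
cv2.imwrite('pics/m5.png',np.vstack([cv2.resize(a,(450,300),interpolation=3),cv2.resize(b,(450,193),interpolation=3)]))"
```

```text
(no output)
```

View pics/m5.png

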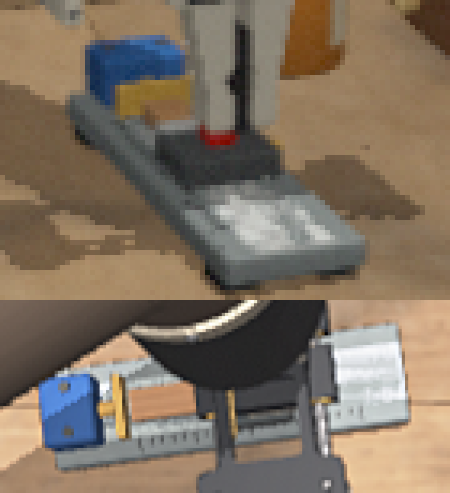

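The crops show the block lined up with a gap of about 2 mm to the brass anvil. I'll push on slowly, watching the force.

Emit:
jog_arm(travel=[[-0.001,0,0],[-0.002,0,0],[-0.003,0,0],[-0.004,0,0],[-0.005,0,0],[-0.006,0,0],[-0.007,0,0],[-0.008,0,0],[-0.009,0,0],[-0.01,0,0]], dr=[[0,0,0],[0,0,0],[0,0,0],[0,0,0],[0,0,0],[0,0,0],[0,0,0],[0,0,0],[0,0,0],[0,0,0]], claw=[0,0,0,0,0,0,0,0,0,0])

```text
time_s: 15.25
tcp_pos: [0.5724, 0.1404, 0.0489]
eef_rot: [180.0, -0.0, -82.6]
contact_force: [1.0, -6.8, 5.4]
gripper_width: 0.0005
gripper_force: 3.8
```

```bash
cat > g.py <<'E'
from h import *
np.set_printoptions(precision=4,suppress=True)
s=r.get_state();print(s['time_s'],s['tcp_pos'],s['contact_force'])
a=np.radians(97.4); ex=np.array([np.sin(a),-np.cos(a)]); ey=np.array([np.cos(a),np.sin(a)]); o=np.array([.567,.1835])
for n in ['side','top']:
  for k in range(2):
    c=shot(n)
    v,u=np.mgrid[0:420,0:560]; P=depth(c,np.c_[u.ravel(),v.ravel()]); col=c['pixels'].reshape(-1,3).astype(int)
    q=P[:,:2]-o; q=np.c_[q@ex,q@ey,P[:,2]]
    ok=(q[:,2]>.025)&(q[:,2]<.06)&(abs(q[:,0])<.03)&(q[:,1]>.03)&(q[:,1]<.12)
    for nm,m in [('blue',(col[:,2]>100)&(col[:,0]<80)),('brass',(col[:,0]>120)&(col[:,1]>85)&(col[:,2]<80)&(q[:,2]>.032))]:
        m=m&ok
        if m.sum()>3: print(n,nm,m.sum(),np.percentile(q[m,1],[3,50,97]))
E
python3 g.py
```

```text
15.25 [0.5724 0.1404 0.0489] [ 0.9852 -6.8329  5.4298]
side blue 116 [0.0646 0.0687 0.0922]
side brass 35 [0.0506 0.0532 0.0569]
side blue 119 [0.0644 0.0689 0.0909]
side brass 36 [0.0501 0.0532 0.0555]
top blue 238 [0.069  0.0815 0.099 ]
top brass 8 [0.0537 0.0556 0.066 ]
top blue 233 [0.0687 0.0814 0.0988]
top brass 9 [0.0538 0.0574 0.0654]
```

Emit:
jog_arm(travel=[[-0.001,0,0],[-0.002,0,0],[-0.003,0,0],[-0.004,0,0],[-0.005,0,0],[-0.006,0,0],[-0.007,0,0],[-0.008,0,0],[-0.008,0,0],[-0.008,0,0]], dr=[[0,0,0],[0,0,0],[0,0,0],[0,0,0],[0,0,0],[0,0,0],[0,0,0],[0,0,0],[0,0,0],[0,0,0]], claw=[0,0,0,0,0,0,0,0,0,0])

```text
time_s: 16.7
tcp_pos: [0.5719, 0.1442, 0.0489]
eef_rot: [180.0, -0.1, -82.6]
contact_force: [1.5, -7.7, 4.9]
gripper_width: 0.0007
gripper_force: 4.2
```

```bash
python3 g.py
```

```text
16.7 [0.5719 0.1442 0.0489] [ 1.5377 -7.7322  4.9067]
side blue 101 [0.0652 0.0695 0.0912]
side brass 38 [0.0541 0.0563 0.0608]
side blue 105 [0.0653 0.0701 0.0919]
side brass 36 [0.0536 0.0572 0.0604]
top blue 251 [0.0691 0.0819 0.0991]
top brass 6 [0.0577 0.0606 0.064 ]
top blue 253 [0.0692 0.0819 0.0991]
top brass 8 [0.0573 0.0636 0.0657]
```

The anvil has moved in about 3.5 to 4 mm. I'll push 1.5 mm more, then back off and rise.

Emit:
jog_arm(travel=[[-0.001,0,0],[-0.002,0,0],[-0.003,0,0],[-0.003,0,0],[0.005,0,0],[0.02,0,0],[0.04,0,0],[0.04,0,-0.06],[0.04,0,-0.16],[0.04,0,-0.24]], dr=[[0,0,0],[0,0,0],[0,0,0],[0,0,0],[0,0,0],[0,0,0],[0,0,0],[0,0,0],[0,0,0],[0,0,0]], claw=[0,0,0,0,0,0,0,0,0,0])

```text
time_s: 18.15
tcp_pos: [0.5745, 0.125, 0.1703]
eef_rot: [-180.0, 0.0, -82.6]
contact_force: [-0.3, -0.2, 0.0]
gripper_width: 0.0006
gripper_force: 0.0
```

```bash
python3 g.py; python3 -c "
from h import *
c=shot('wrist');cv2.imwrite('pics/w6.png',c['pixels'][:,:,::-1])
go([.567,.11,.2],97.4)"
```

```text
18.15 [0.5745 0.125  0.1703] [-0.3221 -0.2178  0.0202]
side blue 95 [0.0648 0.0696 0.0915]
side brass 36 [0.056  0.059  0.0618]
side blue 92 [0.0647 0.0699 0.0924]
side brass 35 [0.0558 0.0584 0.0621]
top blue 223 [0.0687 0.0818 0.0988]
top brass 6 [0.0588 0.0593 0.0663]
top blue 221 [0.0687 0.082  0.0992]
top brass 6 [0.0586 0.0588 0.065 ]
pos [0.57395387 0.12504321 0.16821721] toolx ang -82.61486375432011 travel [ 0.028   0.0177 -0.0636] dr [ 0.      0.0001 -0.    ]
```

View pics/w6.png

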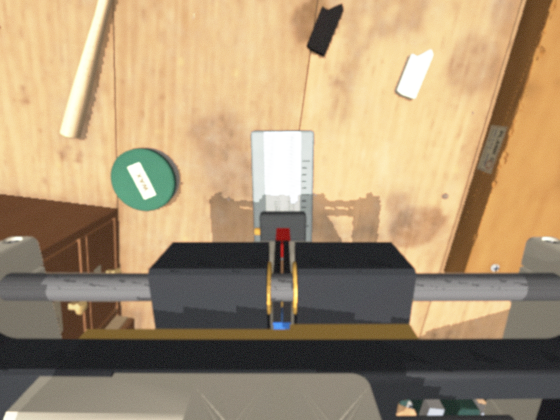

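The jaw at (283,225) stayed put after release. The brass is still about 5.5 mm in, so the block is nipped, and the arm is clear.

```bash
python3 -c "
from plant import r
print(r.close_job())"
```

```text
the job is handed in; nothing more can be done
None
```

The pear-wood block is nipped flat and lengthwise in the caliper, the brass anvil is pushed in about 5.5 mm, the arm is clear, and the job was handed in at about 18 s of the 51 s; no verdict was returned.

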